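Put the chip clip away in the slide-top box and shut it

TASK

Put the steel chip clip into the open long lacquered box (not the small square coin box), then slide the long box's lid along its grooves over the little end ridge until it snaps fully shut. The clip must be left inside.

Things in the scene. Friction and masses are not known exactly. Their poses are not given: they have to be found in the camera images.
- box: Long lacquered slide-top box, 180 (x) x 96 (y) x 58 mm high, fixed. Origin: centre of its underside. Inner floor at z = 6 mm; inside 164 x 80 mm, 37 mm high under the lid; side walls 8 mm thick. The lid runs in grooves along x and shuts towards +x; at the start it sticks out beyond the -x end (low wall with the ridge) and the +x end is open. The square box with coins is another thing, a bystander.
- lid (a joint): Lid opening in m: 0 = fully shut (end stop), grows towards the box's -x; 0.095-0.12 at the start. About 1.2 N friction, stays where left. From 0.013 to 0.006 its bead climbs the ridge and needs about 12 N; past 0.006 it snaps to 0. Lid plate 168 x 84 x 6 mm, top at z = 52 mm in the box frame, front edge at x = 80 mm minus the opening: the hole over the box floor runs from there to x = 82 mm.
- lid_bar (a point): Top middle of the thumb bar standing across the lid near its rear (-x) end: 12 mm thick (box x), 44 mm long (box y), 20 mm high, top at z = 72 mm in the box frame; the lid plate reaches 18 mm behind the bar's middle. At opening q the point is at x = -70 mm - q, y = 0 in the box frame; axes as the box's. Pinch it along x or push it from behind, towards +x.
- clip: Stainless steel spring clip for chip bags, shut and rigid: two upright steel wings with a coil spring between, 52 mm long (its x), 20 mm wide (its y), 26 mm high, 50 g, standing on the bench to the robot's right. Origin: centre of its underside. The upper 12 mm of the wings is 36 mm long. Grip it across its 20 mm width.
Things that resemble listed ones, but are neither listed nor needed, are in the scene too. Leave any green or purple look-alike of the box alone.

How it is judged:
By the outcome, as a careful person would: the job done as asked, in the order asked, and still so for the second after the job is handed in, with the robot touching nothing.
It also fails if it takes over 51 s, if anything falls off the work surface, if the arm or the gripper's body presses on something with over 40 N, if the wrist force passes 120 N, or if a joint passes its speed limit or range.

ROBOT

A 6-joint arm with a two-finger parallel gripper is mounted at the origin on the work surface. World frame = base frame: x ahead of the robot, y to its left, z up, the work surface at z = 0. Lengths are in m, angles in degrees, forces in N, time in s.
With the tool pointing down it reaches from about 0.375 to 0.9 m from the base axis. Payload 3.1 kg.
Tool frame: the origin (TCP) lies midway between the tips of the shut fingers; the grasp point (between the pads) lies 19 mm behind it; x points along the fingers, z is the direction in which the jaws open and shut, and the axes are right-handed (so a half turn about x gives the same grasp; the last joint's range is limited). The gripper opens to 87 mm and grips with 3 to 60 N. Pads are 19 mm wide; open, the fingers measure 117 mm over their backs; the gripper's body (75 mm by 190 mm) begins 51 mm behind the grasp point.
Start: joints at [66.893, 30.224, 82.088, -0, 67.689, -10.227], TCP at [0.139, 0.609, 0.197] pointing down, gripper open.
Joint ranges: [-176.69, 176.69], [-43.24, 126.21], [12.49, 139.97], [-82, 262], [0, 151.66], [-163.58, 163.58]. Speed limits (degrees/s): [159.86, 159.86, 180, 180, 180, 180].

INTERFACE

Orientations are given as a 3x3 rotation matrix whose columns are the frame's x, y, z axes.
In Python, from rig import * gives the robot as it stands.
- The arm moves only by the tool play_rows, never from a script. Its argument "rows" is a list that holds one entry, the list of rows, each a list of 7 numbers: the shift along the tool's x, y, z in m, then the turn, a rotation vector about the tool's x, y, z in degrees, then the finger opening in m, from 0 to 0.087. A call has 1 to 12 rows; each row is the pose to reach, as a shift and turn from the pose commanded when the call began, along the tool's axes at that moment; what a row does not reach only later rows make up. A row lasts 1/10 s, in which the tool goes at most 50 mm and 8.59 degrees, less where a joint would pass 70% of its speed; a pose out of reach is approached as far as the arm can. A call with a gripper value outside its range is refused whole. The fingers move at their own pace and stop on an object; the grip force is fixed at half the most. Time passes only in rows, so rows that repeat a pose let the fingers close. It gives the time, the measured TCP pose, the force and the opening at its end, in the units of the state.
- read_state(): the state, without advancing time (a new reading comes with each control period).
- capture(name): name is "scene" or "top" or "wrist"; returns a dict with "pixels" (400x640x3 uint8, red, green, blue), "intrinsics" (3x3 intrinsics, pixels), "rvec" (rotation vector, rad) and "tvec" (3), from world to camera coordinates, as OpenCV has them. Camera axes: x right, y down, z forward; pixel columns grow to the right and rows downward; lengths in m; the calibration is good to about 2 mm. A picture is of the moment at which its call begins. There is no depth.
- hand_in(): hands the job in, once; it reports no verdict.
Trained networks look in the newest picture that a camera, given by its name, has taken for a name from the list of things; names that differ only in an ending like _2 or _b are one class to them, and where a whole thing is asked for, a point or a joint stands for the part that bears it (a point fixed in the world has none). Each returns a list of dicts, best first, with "p" (0 to 1); they miss things now and then, are a little off and sometimes report something else, mostly with a low value. They report only what shows in the picture. A call takes as long as a camera call. They do not tell look-alikes from the thing itself.
- trace(camera, target): "mask" (400x640 bool, what is visible of it) and "at" ([column, row] in pixels, amid what is visible of it).
The state is a dict: "time_s": time; "joint_positions": joint angles; "qvel": joint speeds; "tau": joint torques, N m; "position": TCP position; "tcp_rot": TCP orientation; "force": force on the tool from outside, world axes, zero at the start; "moment": the same for the moment, N m; "opening": opening from 0.0 (shut) to 1.0 (fully open).
Only numpy, scipy, OpenCV 4.12 (cv2) and the standard library are available. Lean on these libraries where they do the work, as an engineer would, in place of code of your own. Each camera call takes 0.05 s, during which the arm holds its last target.

## Working session

There is one attempt and no reset: what is moved stays moved. The work goes in short steps, Python scripts to look and compute and a tool call to move; the robot and the scene stay as the last step left them, time stands still between calls to the robot, and variables do not carry over. Pictures are saved under pics/ and viewed, and the job is handed in when it is done.

Besides the shell and the picture viewer there is one more tool, called after "Call:" as name(argument=value, ...) on one line, values as JSON. play_rows: Moves the arm, as the interface text tells. Its arguments: {"type":"object","properties":{"rows":{"type":"array"}},"required":["rows"]}

```bash
ls; mkdir -p pics; cat > h.py <<'E'
from rig import *
import numpy as np, cv2
def snap(cam,fn):
    c=capture(cam); cv2.imwrite('pics/'+fn,c['pixels'][:,:,::-1]); return c
def P(c):
    R=cv2.Rodrigues(np.array(c['rvec'],float))[0]; return np.array(c['intrinsics'],float),R,np.array(c['tvec'],float).ravel()
def ray(c,uv):
    K,R,t=P(c); d=R.T@np.linalg.inv(K)@np.array([uv[0],uv[1],1.]); return -R.T@t,d/np.linalg.norm(d)
def onz(c,uv,z):
    o,d=ray(c,uv); return o+d*(z-o[2])/d[2]
def proj(c,X):
    K,R,t=P(c); x=(K@(R@np.array(X,float).T+t[:,None])).T if np.ndim(X)>1 else K@(R@np.array(X,float)+t)
    return x[...,:2]/x[...,2:]
def tri(obs):
    A=np.zeros((3,3));b=np.zeros(3)
    for c,uv in obs:
        o,d=ray(c,uv);M=np.eye(3)-np.outer(d,d);A+=M;b+=M@o
    X=np.linalg.solve(A,b); return X,[np.linalg.norm(proj(c,X)-uv) for c,uv in obs]
E
python3 - <<'E'
from h import *
import pickle
s=read_state();print(s['time_s'],s['position'],np.round(s['tcp_rot'],3),s['opening'])
cs={}
for n in('scene','top','wrist'):
    cs[n]=snap(n,n+'0.png')
    print(n,np.round(ray(cs[n],(320,200)),3).tolist())
    for t in('box','lid','lid_bar','clip'):
        for r in trace(n,t): print(t,round(r['p'],2),np.round(r['at']),r['mask'].sum())
pickle.dump(cs,open('c0.pkl','wb'))
E
```

```text
pics
0.0 [0.13897036 0.6085504  0.19596709] [[-0.001 -0.975  0.223]
 [-0.002  0.223  0.975]
 [-1.     0.    -0.002]] 1.0011175294531602
scene [[0.853, -0.721, 0.645], [-0.363, 0.715, -0.597]]
box 0.87 [357. 216.] 3860
box 0.67 [290. 178.] 2222
box 0.56 [420. 156.] 1927
lid 0.95 [418. 147.] 772
lid 0.79 [358. 184.] 1466
lid 0.77 [285. 167.] 996
lid_bar 0.88 [419. 149.] 785
lid_bar 0.84 [360. 187.] 1484
lid_bar 0.81 [287. 167.] 1041
clip 0.66 [258. 325.] 493
top [[0.347, 0.001, 0.931], [0.162, 0.012, -0.987]]
box 0.59 [290. 260.] 3520
lid 0.89 [285. 176.] 2340
lid 0.71 [291. 259.] 2660
lid 0.68 [185. 148.] 2034
lid_bar 0.97 [293. 265.] 2592
lid_bar 0.92 [285. 174.] 2337
lid_bar 0.85 [184. 145.] 2165
clip 0.49 [462. 183.] 269
clip 0.39 [315. 171.] 4903
wrist [[0.062, 0.627, 0.385], [0.297, -0.06, -0.953]]
```

View pics/scene0.png

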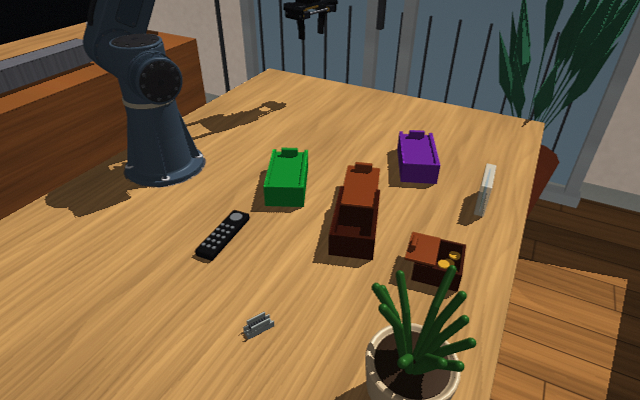

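View pics/top0.png

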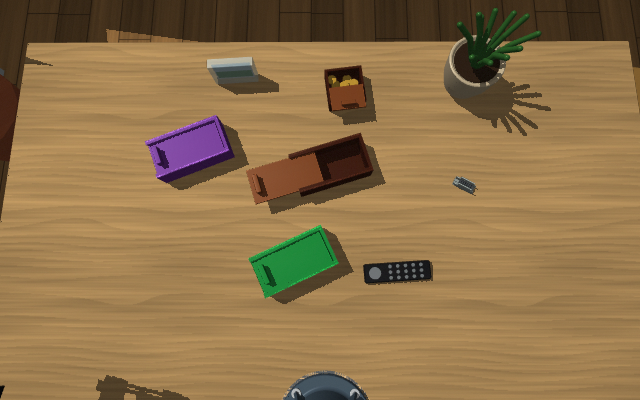

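The top picture shows the long brown box at about (310,168), with its lid sticking out to the left and the bar at (260,184). The clip is at top (465,185) / scene (258,325). Look-alikes of the box are green (293,262), purple (190,150) and the coin box (345,88). The only other small thing near the clip is the black remote (398,272). I choose the long brown box and the metallic clip.

```bash
python3 - <<'E'
import cv2,numpy as np
t=cv2.imread('pics/top0.png');s=cv2.imread('pics/scene0.png')
def cr(im,x,y,w,h,k,fn): cv2.imwrite('pics/'+fn,cv2.resize(im[y:y+h,x:x+w],None,fx=k,fy=k,interpolation=cv2.INTER_CUBIC))
cr(t,240,125,150,95,5,'t_box.png');cr(s,310,150,90,120,5,'s_box.png')
a=cv2.resize(t[165:205,440:490],None,fx=8,fy=8,interpolation=2);b=cv2.resize(s[305:345,233:283],None,fx=8,fy=8,interpolation=2)
cv2.imwrite('pics/clip0.png',np.hstack([a,b]))
E
```

```text
(no output)
```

View pics/t_box.png

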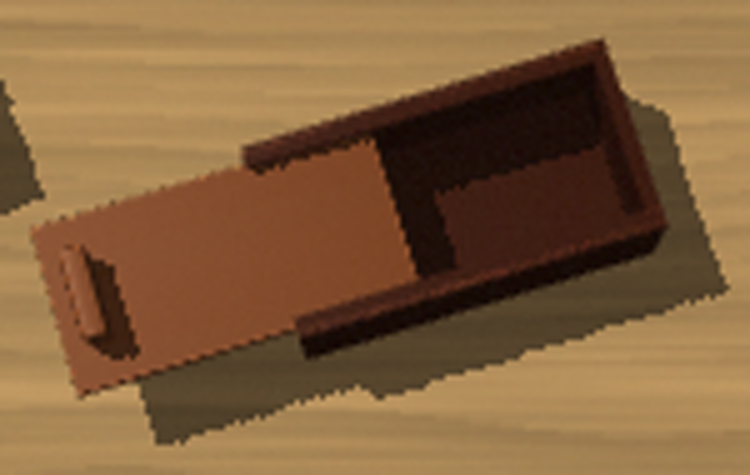

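View pics/s_box.png

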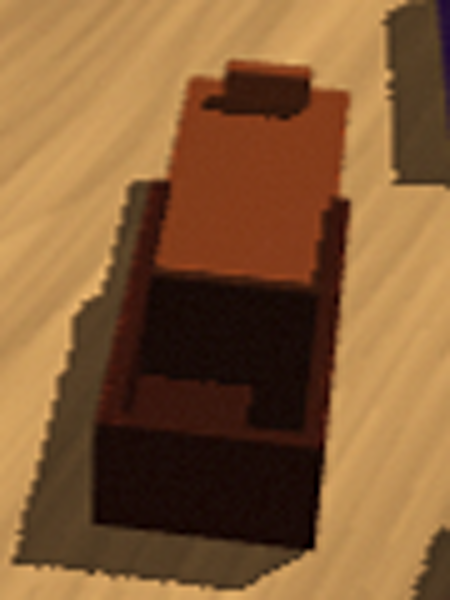

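View pics/clip0.png

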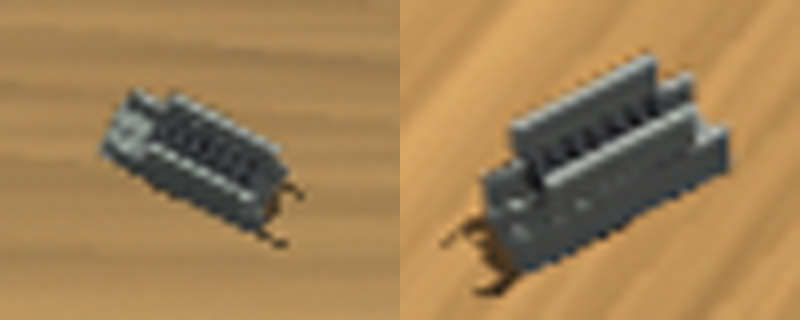

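```bash
python3 - <<'E'
from h import *
import pickle
from scipy.optimize import least_squares
cs=pickle.load(open('c0.pkl','rb'));T,S=cs['top'],cs['scene']
t=lambda a,b:(a/5+240-.4,b/5+125-.4); s=lambda a,b:(a/5+310-.4,b/5+150-.4)
obs=[(T,t(605,40),(90,48,58)),(T,t(665,225),(90,-48,58)),(T,t(243,148),(-90,48,58)),(T,t(298,325),(-90,-48,58)),
(S,s(97,425),(90,-48,58)),(S,s(322,445),(90,48,58)),(S,s(95,522),(90,-48,0)),(S,s(313,548),(90,48,0)),(S,s(135,183),(-90,-48,58)),(S,s(348,200),(-90,48,58))]
def f(p,z=None):
    c,q=np.cos(p[3]),np.sin(p[3]);R=np.array([[c,-q,0],[q,c,0],[0,0,1]])
    return np.concatenate([proj(cam,R@np.array(X)/1000+p[:3])-uv for cam,uv,X in obs])
g=least_squares(f,[.5,.05,0,-1.2]);print(g.x,np.degrees(g.x[3]));print(np.round(g.fun.reshape(-1,2),1).tolist())
p=g.x;c,q=np.cos(p[3]),np.sin(p[3])
toB=lambda X:np.array([[c,q,0],[-q,c,0],[0,0,1]])@(X-p[:3])*1000
for a,b in [((32,230),(348,95)),((80,398),(190,78)),((378,140),(316,290)),((418,275),(155,268)),]:
    X,e=tri([(T,t(*a)),(S,s(*b))]);print('lid pt',np.round(X,4),toB(X).round(1),np.round(e,1))
tc=lambda a,b:(a/8+440-.45,b/8+165-.45); sc=lambda a,b:((a-400)/8+233-.45,b/8+305-.45)
W=[]
for a,b in [((170,95),(695,110)),((287,150),(545,183)),((145,145),(652,58)),((255,200),(515,128))]:
    X,e=tri([(T,tc(*a)),(S,sc(*b))]);W.append(X);print('clip',np.round(X,4),np.round(e,1))
W=np.array(W);d=(W[0]-W[1]+W[2]-W[3]);print(W.mean(0),np.degrees(np.arctan2(d[1],d[0])),np.linalg.norm(d)/2)
E
```

```text
[ 0.58196915 -0.01273954 -0.00250186 -1.25980719] -72.18163527041067
[[-0.5, -0.7], [0.7, -0.4], [-0.4, 0.0], [0.6, 2.7], [-0.9, -0.5], [0.6, 0.8], [-1.0, 0.5], [0.2, 0.6], [2.6, -0.9], [0.1, -0.4]]
lid pt [0.5627 0.187  0.0463] [-196.1   42.8   48.8] [0. 0.]
lid pt [0.4831 0.1621 0.0469] [-196.7  -40.7   49.4] [0.5 0.5]
lid pt [0.608  0.0238 0.0465] [-26.9  36.   49. ] [0.6 0.6]
lid pt [0.5393 0.0034 0.0492] [-28.4 -35.7  51.7] [0.4 0.5]
clip [ 0.5547 -0.3279  0.0219] [0.3 0.4]
clip [ 0.5375 -0.3606  0.0244] [0.4 0.6]
clip [ 0.5389 -0.3198  0.0217] [0. 0.]
clip [ 0.5225 -0.3507  0.0227] [0.4 0.6]
[ 0.5383781  -0.33974614  0.02266793] 62.183216017959744 0.036024625410161576
```

Box at (0.582,-0.013), yaw -72.2°, lid opening about 0.108 (measured heights agree with the text). Clip at (0.538,-0.340), long axis 62°, wing tops at z ≈ 0.023 against 0.026 nominal. Both are plausible, so I'll move and then refine with the wrist camera.

```bash
cat >> h.py <<'E'
from scipy.spatial.transform import Rotation as Ro
def Rdown(a):  # jaw dir yaw a deg, tool x down
    a=np.radians(a);z=np.array([np.cos(a),np.sin(a),0]);x=np.array([0,0,-1.]);return np.column_stack([x,np.cross(z,x),z])
def row(pos,a,R0=None,p0=None):
    s=read_state();R0=np.array(s['tcp_rot']) if R0 is None else R0;p0=np.array(s['position']) if p0 is None else p0
    return np.round(R0.T@(np.array(pos)-p0),4).tolist()+np.round(Ro.from_matrix(R0.T@Rdown(a)).as_rotvec(degrees=True),1).tolist()
E
python3 - <<'E'
from h import *
print(row((.45,.15,.2),24)); print(row((.538,-.34,.16),-28))
E
```

```text
[-0.003, -0.4053, -0.3784, 53.1, 0.0, -0.0]
[0.0369, -0.6003, -0.8365, 105.1, 0.0, -0.0]
```

Call:
play_rows(rows=[[[-0.003,-0.405,-0.378,53,0,0,0.06],[-0.003,-0.405,-0.378,53,0,0,0.06],[-0.003,-0.405,-0.378,53,0,0,0.06],[-0.003,-0.405,-0.378,53,0,0,0.06],[-0.003,-0.405,-0.378,53,0,0,0.06],[-0.003,-0.405,-0.378,53,0,0,0.06],[-0.003,-0.405,-0.378,53,0,0,0.06],[-0.003,-0.405,-0.378,53,0,0,0.06],[-0.003,-0.405,-0.378,53,0,0,0.06],[0.036,-0.6,-0.836,105.1,0,0,0.06],[0.036,-0.6,-0.836,105.1,0,0,0.06],[0.036,-0.6,-0.836,105.1,0,0,0.06]]])

```text
time_s: 1.95
position: [0.429, 0.0896, 0.1899]
tcp_rot: [[0.001, 0.035, 0.999], [0.0, 0.999, -0.035], [-1.0, 0.0, 0.001]]
force: [0.2, 0.2, -0.6]
opening: 0.691
```

```bash
python3 - <<'E'
from h import *
print(row((.538,-.34,.16),-28))
E
```

```text
[0.0301, -0.4255, 0.1241, 26.0, 0.1, -0.0]
```

Call:
play_rows(rows=[[[0.03,-0.425,0.124,26,0,0,0.06],[0.03,-0.425,0.124,26,0,0,0.06],[0.03,-0.425,0.124,26,0,0,0.06],[0.03,-0.425,0.124,26,0,0,0.06],[0.03,-0.425,0.124,26,0,0,0.06],[0.03,-0.425,0.124,26,0,0,0.06],[0.03,-0.425,0.124,26,0,0,0.06],[0.03,-0.425,0.124,26,0,0,0.06],[0.03,-0.425,0.124,26,0,0,0.06],[0.03,-0.425,0.124,26,0,0,0.06],[0.03,-0.425,0.124,26,0,0,0.06],[0.03,-0.425,0.124,26,0,0,0.06]]])

```text
time_s: 3.15
position: [0.5393, -0.3354, 0.1594]
tcp_rot: [[-0.001, 0.464, 0.886], [0.002, 0.886, -0.464], [-1.0, 0.001, -0.002]]
force: [-0.0, -0.0, 0.1]
opening: 0.689
```

```bash
python3 - <<'E'
from h import *
import pickle
c=snap('wrist','w1.png');pickle.dump(c,open('w1.pkl','wb'))
for r in trace('wrist','clip'): print(r['p'],r['at'],r['mask'].sum())
s=read_state();print(s['position'],s['time_s'])
for X in [(.538,-.34,.0),(.538,-.34,.026)]: print(proj(c,X))
E
```

```text
0.66 [321.5, 182.4] 748
[ 0.53968722 -0.33503155  0.15987413] 3.25
[318.97921635 179.61743181]
[319.03205686 184.87729682]
```

View pics/w1.png

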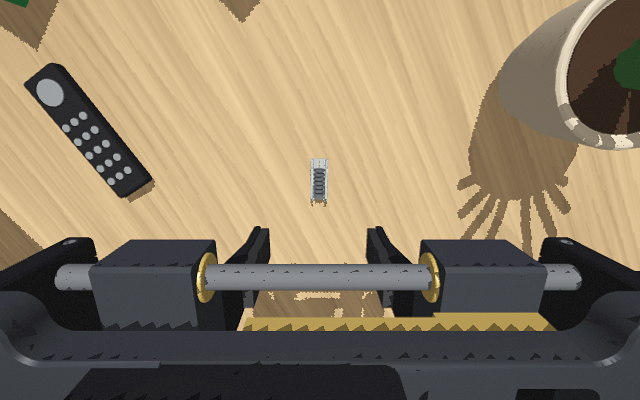

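The wrist picture shows the clip standing upright at (319,182), nearly centred, with the remote at left and the plant at right. I'll check a close crop.

```bash
python3 - <<'E'
from h import *
import pickle
c=pickle.load(open('w1.pkl','rb'))
im=cv2.imread('pics/w1.png')[150:215,290:350];cv2.imwrite('pics/w1c.png',cv2.resize(im,None,fx=9,fy=9,interpolation=2))
def proj_clip(x,y,a):
    a=np.radians(a);d=np.array([np.cos(a),np.sin(a)]);n=np.array([-d[1],d[0]]);o=[]
    for L,h in((26,14),(18,26)):
        for i in(-1,1):
            for j in(-1,1): o.append([*(np.array([x,y])+d*i*L/1e3+n*j*.01),h/1e3])
    return proj(c,np.array(o))
print(np.round((proj_clip(.538,-.34,62)-[290,150]+.45)*9))
E
```

```text
[[337. 481.]
 [190. 480.]
 [343. 102.]
 [190. 101.]
 [340. 452.]
 [188. 450.]
 [345. 181.]
 [188. 180.]]
```

View pics/w1c.png

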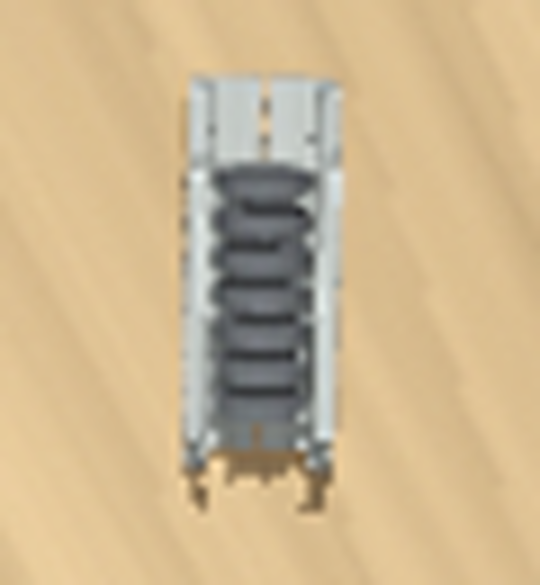

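The crop confirms the steel clip. The predicted outline matches within about 2 mm and 1°, so I'll descend and grip.

```bash
python3 - <<'E'
from h import *
print(row((.539,-.339,.05),-28));print(row((.539,-.339,.005),-28))
E
```

```text
[0.1099, -0.0039, 0.0013, 0.4, -0.1, -0.0]
[0.1549, -0.0039, 0.0014, 0.4, -0.1, -0.0]
```

Call:
play_rows(rows=[[[0.05,-0.004,0.001,0.4,0,0,0.05],[0.09,-0.004,0.001,0.4,0,0,0.05],[0.12,-0.004,0.001,0.4,0,0,0.05],[0.14,-0.004,0.001,0.4,0,0,0.05],[0.155,-0.004,0.001,0.4,0,0,0.05],[0.155,-0.004,0.001,0.4,0,0,0.05],[0.155,-0.004,0.001,0.4,0,0,0.05]]])

```text
time_s: 3.95
position: [0.5396, -0.3407, 0.0054]
tcp_rot: [[0.001, 0.47, 0.883], [-0.001, 0.883, -0.47], [-1.0, -0.0, 0.001]]
force: [0.6, 0.1, 0.4]
opening: 0.577
```

Call:
play_rows(rows=[[[0,0,0,0,0,0,0],[0,0,0,0,0,0,0],[0,0,0,0,0,0,0],[0,0,0,0,0,0,0],[0,0,0,0,0,0,0],[0,0,0,0,0,0,0],[0,0,0,0,0,0,0],[0,0,0,0,0,0,0]]])

```text
time_s: 4.75
position: [0.539, -0.3409, 0.0047]
tcp_rot: [[-0.0, 0.47, 0.882], [0.0, 0.882, -0.47], [-1.0, 0.0, -0.0]]
force: [-0.5, 0.4, 0.2]
opening: 0.013
```

The fingers shut to about 1 mm, so the grasp missed or the clip slipped. I'll look.

```bash
python3 - <<'E'
from h import *
a=snap('wrist','w2.png');b=snap('scene','s2.png')
im=cv2.imread('pics/s2.png')[270:370,200:320];cv2.imwrite('pics/s2c.png',cv2.resize(im,None,fx=6,fy=6,interpolation=2))
E
```

```text
(no output)
```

View pics/w2.png

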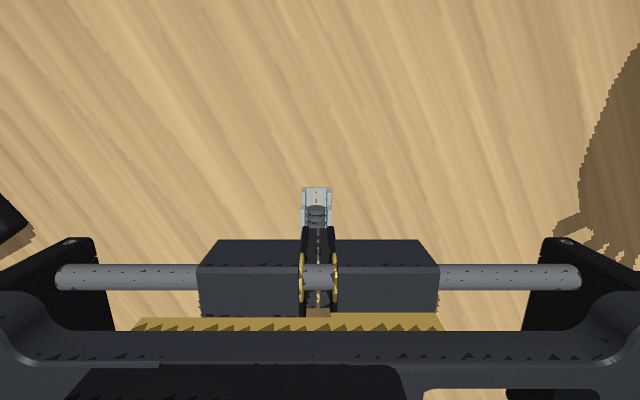

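View pics/s2c.png

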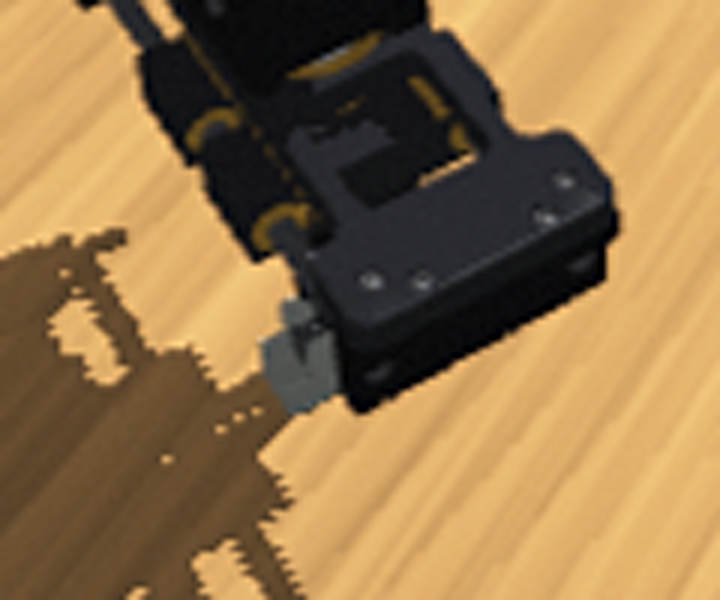

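```bash
python3 - <<'E'
from h import *
c=capture('wrist')
for r in trace('wrist','clip'): print(r['p'],r['at'],r['mask'].sum())
s=read_state();p=np.array(s['position']);R=np.array(s['tcp_rot'])
for uv in [(303,188),(330,188),(317,188),(317,207),(317,228)]:
  for z in(.014,.026): X=onz(c,uv,z);print(uv,z,X.round(4),(R.T@(X-p)*1e3).round(1))
print(proj(c,p),proj(c,p-R[:,0]*.019),proj(c,(.539,-.339,.02)))
print(c['tvec'],c['intrinsics'])
for r in trace('scene','clip'): print(r['p'],r['at'],r['mask'].sum())
im=cv2.imread('pics/w2.png')[175:325,270:370];cv2.imwrite('pics/w2c.png',cv2.resize(im,None,fx=4,fy=4,interpolation=2))
E
```

```text
0.64 [313.9, 210.1] 1162
(303, 188) 0.014 [ 0.5446 -0.3094  0.014 ] [-9.4 30.4 -9.9]
(303, 188) 0.026 [ 0.5467 -0.3068  0.026 ] [-21.4  33.7  -9.2]
(330, 188) 0.014 [ 0.56   -0.3176  0.014 ] [-9.4 30.5  7.6]
(330, 188) 0.026 [ 0.5611 -0.3145  0.026 ] [-21.4  33.7   7.1]
(317, 188) 0.014 [ 0.5526 -0.3137  0.014 ] [-9.4 30.4 -0.8]
(317, 188) 0.026 [ 0.5542 -0.3108  0.026 ] [-21.4  33.7  -0.8]
(317, 207) 0.014 [ 0.5465 -0.3251  0.014 ] [-9.4 17.4 -0.8]
(317, 207) 0.026 [ 0.5485 -0.3215  0.026 ] [-21.4  21.6  -0.8]
(317, 228) 0.014 [ 0.5394 -0.3384  0.014 ] [-9.4  2.4 -0.8]
(317, 228) 0.026 [ 0.5419 -0.3338  0.026 ] [-21.4   7.6  -0.8]
[318.16048251 225.93385028] [318.2042334  237.43184366] [316.85406176 232.69681364]
[-0.63559337 -0.02549282  0.19370263] [[286.00397405   0.         317.65971787]
 [  0.         286.00397405 195.37288736]
 [  0.           0.           1.        ]]
```

View pics/w2c.png

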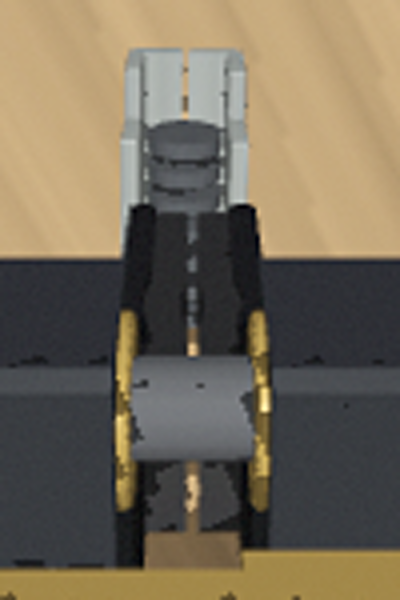

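The fingers read shut (about 1 mm), yet the clip still shows at its old place at (317,207) in the wrist view. I'll reopen, back off and look again.

Call:
play_rows(rows=[[[0,0,0,0,0,0,0.05],[0,0,0,0,0,0,0.05],[0,0,0,0,0,0,0.05],[0,0,0,0,0,0,0.05],[0,0,0,0,0,0,0.05]]])

```text
time_s: 5.5
position: [0.539, -0.3409, 0.0047]
tcp_rot: [[0.0, 0.471, 0.882], [-0.0, 0.882, -0.471], [-1.0, 0.0, 0.0]]
force: [-0.2, 0.1, 0.4]
opening: 0.382
```

```bash
python3 - <<'E'
from h import *
c=snap('wrist','w3.png')
im=cv2.imread('pics/w3.png')[175:325,220:420];cv2.imwrite('pics/w3c.png',cv2.resize(im,None,fx=4,fy=4,interpolation=2))
E
```

```text
(no output)
```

View pics/w3c.png

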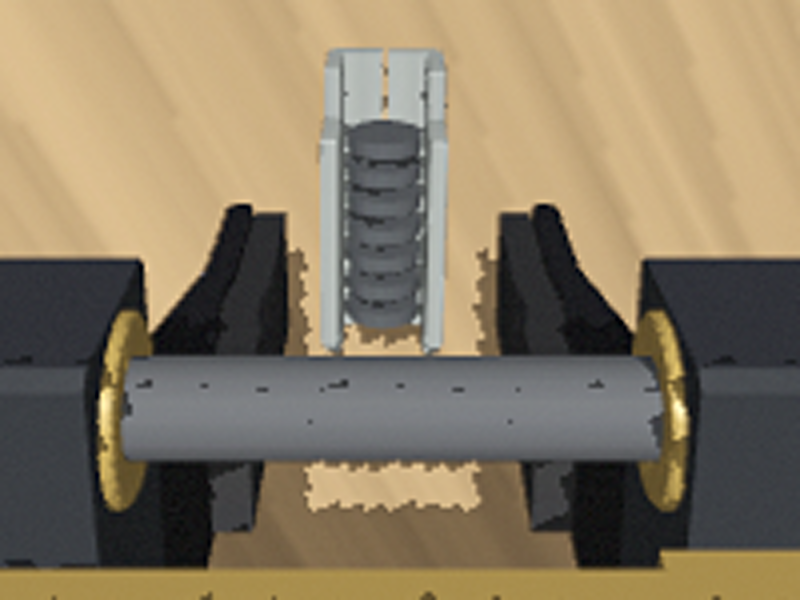

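```bash
python3 - <<'E'
from h import *
c=capture('wrist');s=read_state();p=np.array(s['position']);R=np.array(s['tcp_rot'])
K,Rc,t=P(c);op=s['opening']*.087;print(op,s['force'])
for u0,u1,v in((287,498,213),(250,535,206)):
  w=(u1-u0)/4
  dep=K[0,0]*op/w
  d=np.linalg.inv(K)@np.array([ (u0+u1)/8+220,v/4+175,1])*dep
  X=Rc.T@(d-t);print(w,dep,X.round(4),(R.T@(X-p)*1e3).round(1))
for y in(9.5,0,-9.5):
  for x in (0,-5,-10,-19,-25): print(y,x,proj(c,p+R@np.array([x,y,0])/1e3).round(1))
E
```

```text
0.04074478798155944 [ 0.36819981 -0.34427083  0.27359983]
52.75 0.22091319970471016 [ 0.5349 -0.3487 -0.0115] [16.2 -8.8 -0. ]
71.25 0.16355328118489068 [ 0.546  -0.3276  0.0412] [-36.5  15.   -0.1]
9.5 0 [318.2 213.3]
9.5 -5 [318.2 215.9]
9.5 -10 [318.2 218.6]
9.5 -19 [318.2 223.7]
9.5 -25 [318.3 227.5]
0 0 [318.2 225.9]
0 -5 [318.2 228.7]
0 -10 [318.2 231.7]
0 -19 [318.2 237.4]
0 -25 [318.2 241.5]
-9.5 0 [318.2 238.2]
-9.5 -5 [318.2 241.2]
-9.5 -10 [318.2 244.5]
-9.5 -19 [318.2 250.7]
-9.5 -25 [318.2 255.1]
```

```bash
python3 - <<'E'
from h import *
c=snap('wrist','w4.png');s=read_state();p=np.array(s['position']);R=np.array(s['tcp_rot']);print(s['opening']*87,p)
K,Rc,t=P(c)
for y in(9.5,0): 
  for x in(0,-10,-19,-25): print(y,x,(Rc@(p+R@np.array([x,y,0])/1e3)+t)[2])
im=cv2.imread('pics/w4.png')[210:300,240:400];cv2.imwrite('pics/w4c.png',cv2.resize(im,None,fx=5,fy=5,interpolation=2))
E
```

```text
43.945520900781894 [ 0.53902076 -0.34090459  0.00472435]
9.5 0 0.20010894947475938
9.5 -10 0.1905339093289772
9.5 -19 0.1819163731977733
9.5 -25 0.17617134911030397
0 0 0.20284893887226307
0 -10 0.1932738987264809
0 -19 0.18465636259527696
0 -25 0.17891133850780766
```

View pics/w4c.png

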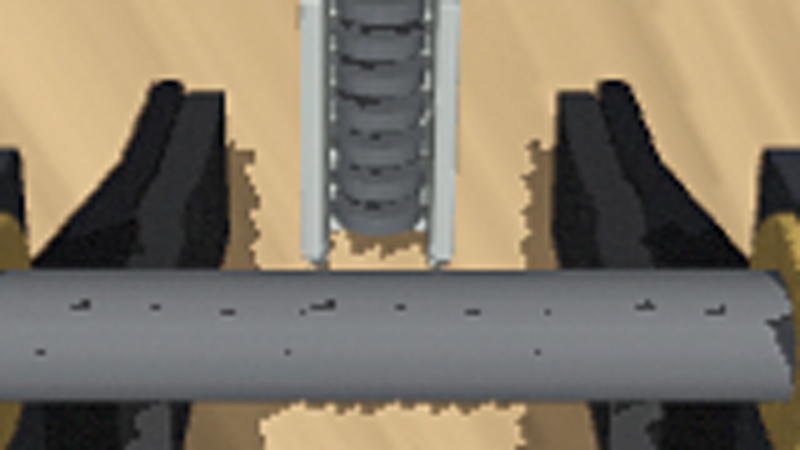

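Measured by its own opening, the pad tips sit at about 0.178 m camera depth. The stated TCP is at about 0.203 m, so the fingers end roughly 22–25 mm short of it, and they shut just above the 26 mm high clip. I'll descend gently, watching the force.

Call:
play_rows(rows=[[[0.003,0.003,-0.001,0,0,0,0.05],[0.006,0.003,-0.001,0,0,0,0.05],[0.006,0.003,-0.001,0,0,0,0.05]]])

```text
time_s: 5.95
position: [0.5392, -0.3372, -0.0019]
tcp_rot: [[-0.001, 0.47, 0.883], [0.001, 0.883, -0.47], [-1.0, 0.0, -0.001]]
force: [-1.0, -0.1, -0.0]
opening: 0.571
```

No contact at TCP z = -0.002, so the offset is real. I'll go further, slowly.

Call:
play_rows(rows=[[[0.003,0,0,0,0,0,0.05],[0.006,0,0,0,0,0,0.05],[0.008,0,0,0,0,0,0.05],[0.008,0,0,0,0,0,0.05]]])

```text
time_s: 6.35
position: [0.5393, -0.3376, -0.0097]
tcp_rot: [[-0.001, 0.47, 0.882], [0.001, 0.882, -0.47], [-1.0, 0.0, -0.001]]
force: [0.5, 0.2, 0.1]
opening: 0.575
```

```bash
python3 - <<'E'
from h import *
c=snap('wrist','w5.png');s=read_state();print(s['opening']*87,s['position'],s['force'])
im=cv2.imread('pics/w5.png')[200:290,230:410];cv2.imwrite('pics/w5c.png',cv2.resize(im,None,fx=4,fy=4,interpolation=2))
E
```

```text
50.38999662875273 [ 0.53938833 -0.33769519 -0.00956269] [ 0.64831158 -0.25031364 -0.19279667]
```

View pics/w5c.png

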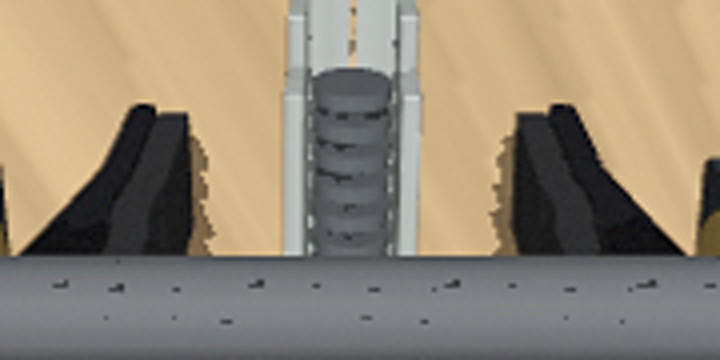

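Pad tips now measure z ≈ 0.015 (depth 0.177 m with a steady opening). Down another 9 mm, then close.

Call:
play_rows(rows=[[[0.003,0,0,0,0,0,0.05],[0.006,0,0,0,0,0,0.05],[0.009,0,0,0,0,0,0.05],[0.009,0,0,0,0,0,0.05]]])

```text
time_s: 6.8
position: [0.5392, -0.3375, -0.0189]
tcp_rot: [[-0.001, 0.47, 0.882], [0.001, 0.882, -0.47], [-1.0, 0.0, -0.001]]
force: [-0.4, -0.5, 0.2]
opening: 0.572
```

Call:
play_rows(rows=[[[0,0,0,0,0,0,0],[0,0,0,0,0,0,0],[0,0,0,0,0,0,0],[0,0,0,0,0,0,0],[0,0,0,0,0,0,0],[0,0,0,0,0,0,0]]])

```text
time_s: 7.4
position: [0.5396, -0.3378, -0.0182]
tcp_rot: [[0.0, 0.47, 0.882], [-0.0, 0.882, -0.47], [-1.0, -0.0, 0.0]]
force: [-0.1, 0.2, 0.7]
opening: 0.226
```

Gripped: the opening is 19.7 mm, which fits the 20 mm clip. I'll lift and carry it to above the box opening.

Call:
play_rows(rows=[[[-0.04,0,0,0,0,0,0],[-0.08,0,0,0,0,0,0],[-0.12,0,0,0,0,0,0],[-0.12,0.286,-0.094,44.2,0,0,0],[-0.12,0.286,-0.094,44.2,0,0,0],[-0.12,0.286,-0.094,44.2,0,0,0],[-0.12,0.286,-0.094,44.2,0,0,0],[-0.12,0.286,-0.094,44.2,0,0,0],[-0.12,0.286,-0.094,44.2,0,0,0],[-0.12,0.286,-0.094,44.2,0,0,0],[-0.12,0.286,-0.094,44.2,0,0,0],[-0.12,0.286,-0.094,44.2,0,0,0]]])

```text
time_s: 8.6
position: [0.5912, -0.042, 0.1017]
tcp_rot: [[0.0, 0.952, 0.305], [-0.001, 0.305, -0.952], [-1.0, -0.0, 0.001]]
force: [0.2, 0.3, -0.6]
opening: 0.226
```

```bash
python3 - <<'E'
from h import *
c=snap('wrist','w6.png');b=snap('scene','s6.png')
s=read_state();print(s['opening']*87,s['position'],s['force'])
print(row((.5912,-.0413,.1),-72.2))
B=np.array([.582,-.0127,0]);a=np.radians(-72.2);R=np.array([[np.cos(a),-np.sin(a),0],[np.sin(a),np.cos(a),0],[0,0,1]])
for X in [(90,48,58),(90,-48,58),(-90,48,58),(-90,-48,58),(-28,42,52),(-28,-42,52)]: print(X,proj(c,B+R@np.array(X)/1e3).round(),proj(b,B+R@np.array(X)/1e3).round())
E
```

```text
19.919390911737594 [ 0.59114213 -0.04293992  0.1016671 ] [ 0.98824699 -1.16642751 -0.70792469]
[0.0017, 0.0006, -0.0015, -0.2, 0.0, 0.0]
(90, 48, 58) [391. 149.] [375. 238.]
(90, -48, 58) [383. 256.] [328. 233.]
(-90, 48, 58) [168. 149.] [379. 188.]
(-90, -48, 58) [184. 256.] [339. 184.]
(-28, 42, 52) [247. 155.] [375. 206.]
(-28, -42, 52) [254. 247.] [338. 202.]
```

View pics/w6.png

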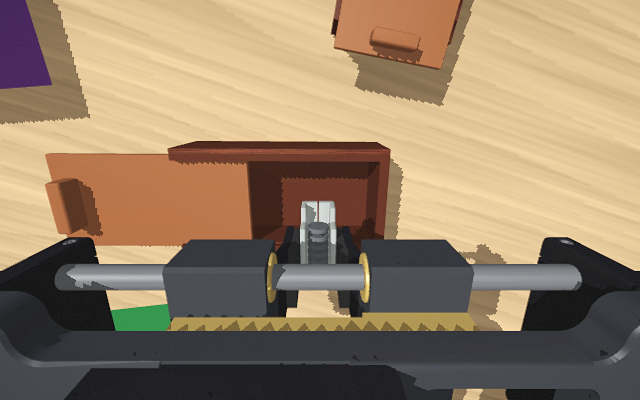

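View pics/s6.png

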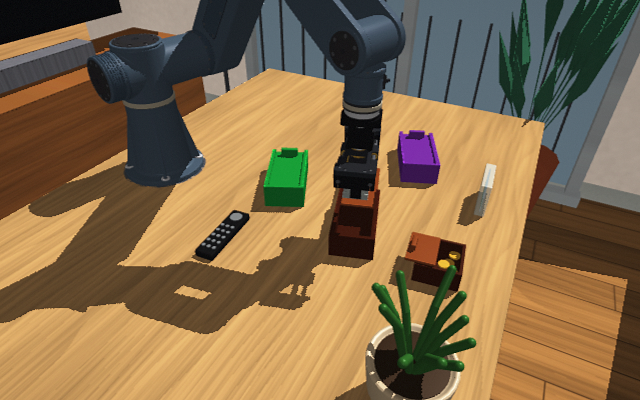

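In the wrist view the clip is in the fingers at (318,220), over the open end of the long box, whose corners match the prediction within 2 px. I'll lower and release.

Call:
play_rows(rows=[[[0.04,0,0,0,0,0,0],[0.07,0,0,0,0,0,0],[0.09,0,0,0,0,0,0],[0.1,0,0,0,0,0,0],[0.11,0,0,0,0,0,0],[0.112,0,0,0,0,0,0],[0.112,0,0,0,0,0,0]]])

```text
time_s: 9.4
position: [0.5915, -0.0417, -0.01]
tcp_rot: [[0.001, 0.953, 0.304], [-0.0, 0.304, -0.953], [-1.0, 0.001, 0.0]]
force: [-0.1, -0.1, -1.2]
opening: 0.231
```

Call:
play_rows(rows=[[[0,0,0,0,0,0,0.038],[0,0,0,0,0,0,0.038],[0,0,0,0,0,0,0.038],[0,0,0,0,0,0,0.038],[0,0,0,0,0,0,0.038],[-0.04,0,0,0,0,0,0.038],[-0.08,0,0,0,0,0,0.038],[-0.12,0,0,0,0,0,0.038],[-0.13,0,0,0,0,0,0.038]]])

```text
time_s: 10.3
position: [0.5942, -0.0418, 0.1244]
tcp_rot: [[0.009, 0.952, 0.305], [-0.002, 0.305, -0.952], [-1.0, 0.008, 0.005]]
force: [0.4, 0.8, 0.2]
opening: 0.433
```

```bash
python3 - <<'E'
from h import *
c=snap('wrist','w7.png');print(len(trace('wrist','clip')),[ (r['p'],r['at']) for r in trace('wrist','clip')])
s=read_state();print(s['opening']*87,s['position'],s['force'])
# target behind bar: bar at box x -178 ; pinch
B=np.array([.582,-.0127]);a=np.radians(-72.2);d=np.array([np.cos(a),np.sin(a)])
X=B-d*.178;print(X);print(row((*X,.12),-72.2))
E
```

```text
1 [(0.6, [315.8, 194.3])]
37.61709146952208 [ 0.59105504 -0.0411339   0.11993548] [-0.29232683  0.03472311  0.29729571]
[0.52758624 0.15677903]
[-0.0001, -0.0001, -0.2078, -0.1, 0.0, -0.0]
```

View pics/w7.png

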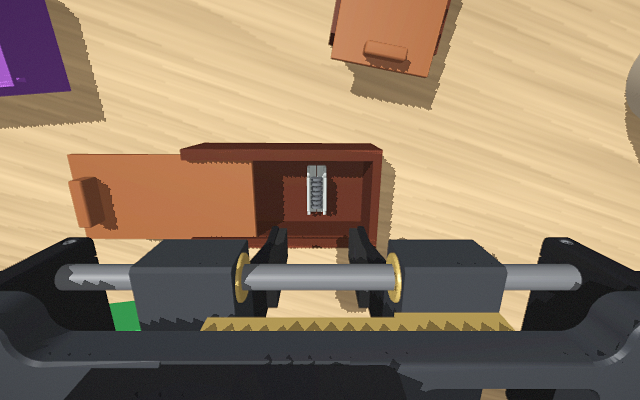

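The clip stands upright on the box floor at (316,190), clear of the walls. Next, over the lid bar.

Call:
play_rows(rows=[[[0,0,-0.208,0,0,0,0.05],[0,0,-0.208,0,0,0,0.05],[0,0,-0.208,0,0,0,0.05],[0,0,-0.208,0,0,0,0.05],[0,0,-0.208,0,0,0,0.05],[0,0,-0.208,0,0,0,0.05],[0,0,-0.208,0,0,0,0.05]]])

```text
time_s: 11.15
position: [0.5275, 0.1562, 0.1185]
tcp_rot: [[-0.002, 0.952, 0.305], [-0.001, 0.305, -0.952], [-1.0, -0.002, 0.0]]
force: [-0.0, -0.9, 0.4]
opening: 0.578
```

```bash
python3 - <<'E'
from h import *
c=snap('wrist','w8.png')
s=read_state();print(s['opening']*87,s['position'])
B=np.array([.582,-.0127,0]);a=np.radians(-72.2);R=np.array([[np.cos(a),-np.sin(a),0],[np.sin(a),np.cos(a),0],[0,0,1]])
for X in [(-184,22,72),(-184,-22,72),(-172,22,72),(-172,-22,72),(-196,42,52),(-28,42,52),(90,48,58)]: print(X,proj(c,B+R@np.array(X)/1e3).round(1), ((proj(c,B+R@np.array(X)/1e3)-[230,130])*4).round())
im=cv2.imread('pics/w8.png')[130:270,230:410];cv2.imwrite('pics/w8c.png',cv2.resize(im,None,fx=4,fy=4,interpolation=2))
for r in trace('wrist','lid_bar'): print(r['p'],r['at'],r['mask'].sum())
E
```

```text
50.18890446616546 [0.52801806 0.15568223 0.11876111]
(-184, 22, 72) [310.1 179.5] [320. 198.]
(-184, -22, 72) [310.5 227.8] [322. 391.]
(-172, 22, 72) [324.4 179.5] [377. 198.]
(-172, -22, 72) [324.  227.8] [376. 391.]
(-196, 42, 52) [297.  152.2] [268.  89.]
(-28, 42, 52) [486.  152.2] [1024.   89.]
(90, 48, 58) [627.8 146.2] [1591.   65.]
0.86 [383.0, 193.9] 14960
```

View pics/w8c.png

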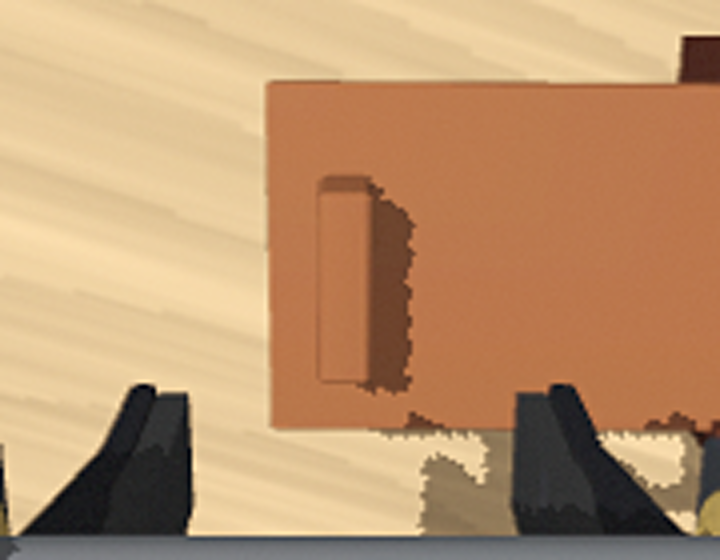

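The bar shows at crop x 318–368, y 191–382. That is within 2 mm of prediction, and its apparent length (44 mm) confirms the 72 mm height. I'll descend around it with the pad tips at z ≈ 0.057 and pinch.

Call:
play_rows(rows=[[[0.03,0.002,-0.002,0,0,0,0.05],[0.06,0.002,-0.002,0,0,0,0.05],[0.076,0.002,-0.002,0,0,0,0.05],[0.086,0.002,-0.002,0,0,0,0.05],[0.086,0.002,-0.002,0,0,0,0.05],[0.086,0.002,-0.002,0,0,0,0.05]]])

```text
time_s: 11.85
position: [0.5299, 0.1588, 0.0341]
tcp_rot: [[0.001, 0.953, 0.303], [0.0, 0.303, -0.953], [-1.0, 0.001, 0.0]]
force: [-0.3, -0.4, 1.4]
opening: 0.575
```

Call:
play_rows(rows=[[[0,0,0,0,0,0,0.0],[0,0,0,0,0,0,0.0],[0,0,0,0,0,0,0.0],[0,0,0,0,0,0,0.0],[0,0,0,0,0,0,0.0],[0,0,0,0,0,0,0.0],[0,0,0,0,0,0,0.0]]])

```text
time_s: 12.55
position: [0.5291, 0.1594, 0.0339]
tcp_rot: [[0.0, 0.952, 0.305], [-0.0, 0.305, -0.952], [-1.0, 0.0, 0.0]]
force: [-0.2, -1.0, 1.7]
opening: 0.132
```

Pinched (11.5 mm). Now slide the lid.

Call:
play_rows(rows=[[[0,0,0.01,0,0,0,0],[0,0,0.025,0,0,0,0],[0,0,0.04,0,0,0,0],[0,0,0.055,0,0,0,0],[0,0,0.07,0,0,0,0],[0,0,0.08,0,0,0,0],[0,0,0.085,0,0,0,0],[0,0,0.085,0,0,0,0]]])

```text
time_s: 13.35
position: [0.5551, 0.0771, 0.0338]
tcp_rot: [[-0.0, 0.953, 0.304], [-0.001, 0.304, -0.953], [-1.0, -0.0, 0.001]]
force: [-1.6, -1.5, 5.4]
opening: 0.136
```

```bash
python3 - <<'E'
from h import *
c=snap('wrist','w9.png');snap('scene','s9.png')
s=read_state();print(s['opening']*87,s['position'],s['force'])
im=cv2.imread('pics/s9.png')[130:280,290:440];cv2.imwrite('pics/s9c.png',cv2.resize(im,None,fx=4,fy=4,interpolation=2))
E
```

```text
11.546413991599549 [0.55482148 0.07803689 0.03379233] [-1.55516047 -1.89034274  4.92974661]
```

View pics/w9.png

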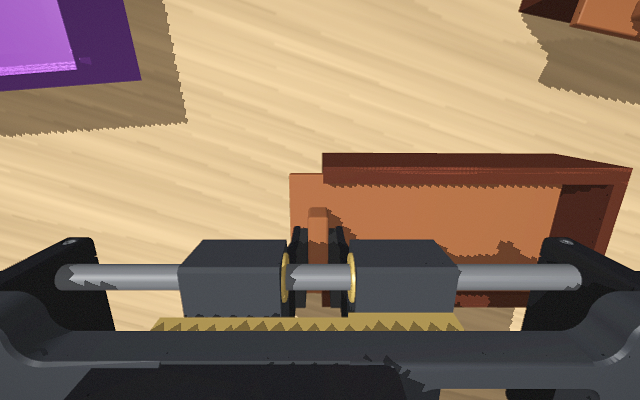

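View pics/s9c.png

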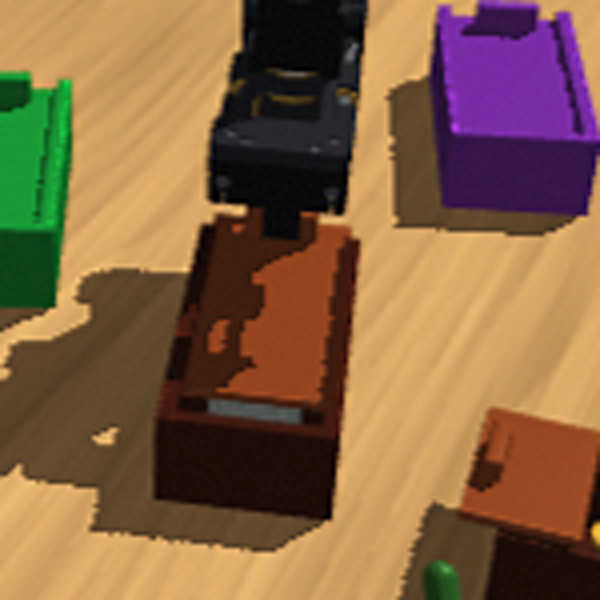

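The lid follows, at about 24 mm opening, and the clip shows through the gap at crop (255,410). Now the ridge.

Call:
play_rows(rows=[[[0,0,0.006,0,0,0,0],[0,0,0.011,0,0,0,0],[0,0,0.014,0,0,0,0],[0,0,0.016,0,0,0,0],[0,0,0.018,0,0,0,0],[0,0,0.02,0,0,0,0],[0,0,0.022,0,0,0,0],[0,0,0.024,0,0,0,0],[0,0,0.024,0,0,0,0],[0,0,0.024,0,0,0,0]]])

```text
time_s: 14.45
position: [0.5614, 0.057, 0.0339]
tcp_rot: [[-0.001, 0.952, 0.306], [0.001, 0.306, -0.952], [-1.0, -0.001, -0.001]]
force: [-2.3, 1.6, 6.6]
opening: 0.135
```

Call:
play_rows(rows=[[[0,0,0.002,0,0,0,0],[0,0,0.004,0,0,0,0],[0,0,0.004,0,0,0,0]]])

```text
time_s: 14.75
position: [0.5619, 0.0553, 0.0339]
tcp_rot: [[-0.003, 0.953, 0.304], [0.004, 0.304, -0.953], [-1.0, -0.001, -0.005]]
force: [-3.6, 8.0, 8.7]
opening: 0.139
```

```bash
python3 - <<'E'
from h import *
snap('scene','s10.png')
s=read_state();print(s['opening']*87,s['position'],s['force'])
im=cv2.imread('pics/s10.png')[160:280,300:420];cv2.imwrite('pics/s10c.png',cv2.resize(im,None,fx=5,fy=5,interpolation=2))
E
```

```text
11.523802027134776 [0.56184776 0.05529106 0.03385435] [-2.25495631  7.41843611  7.78735121]
```

View pics/s10c.png

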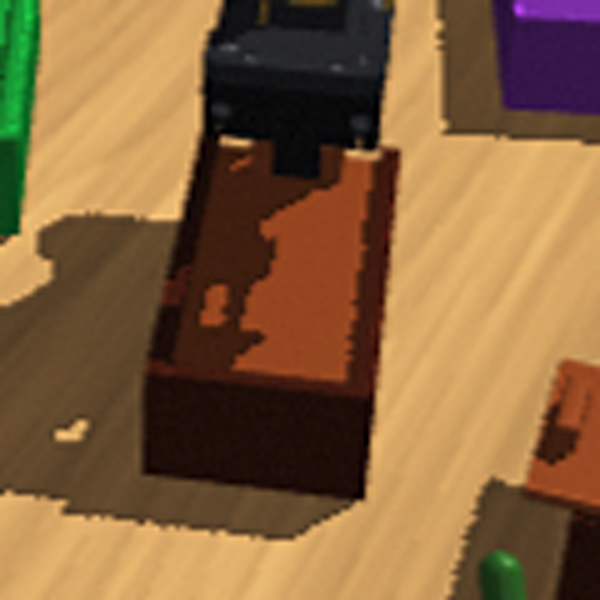

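The lid looks shut and force is building, either from the end stop or the ridge. I'll push a bit harder to tell which.

Call:
play_rows(rows=[[[0,0,0.003,0,0,0,0],[0,0,0.006,0,0,0,0],[0,0,0.006,0,0,0,0]]])

```text
time_s: 15.1
position: [0.5617, 0.0552, 0.0339]
tcp_rot: [[-0.006, 0.954, 0.301], [0.013, 0.301, -0.954], [-1.0, -0.002, -0.014]]
force: [-4.4, 25.3, 11.1]
opening: 0.135
```

It held at 26 N with no motion, twice the ridge force, so this is the end stop. I'll relax to neutral, open and retreat.

Call:
play_rows(rows=[[[0,0,-0.004,0,0,0,0],[0,0,-0.0075,0,0,0,0],[0,0,-0.0075,0,0,0,0.035],[0,0,-0.0075,0,0,0,0.035],[0,0,-0.0075,0,0,0,0.035],[0,0,-0.0075,0,0,0,0.035],[0,0,-0.0075,0,0,0,0.035],[-0.04,0,-0.0075,0,0,0,0.035],[-0.08,0,-0.0075,0,0,0,0.035],[-0.12,0,-0.0075,0,0,0,0.035],[-0.12,0,-0.0075,0,0,0,0.035]]])

```text
time_s: 16.2
position: [0.5676, 0.0527, 0.1593]
tcp_rot: [[0.013, 0.952, 0.304], [-0.001, 0.304, -0.953], [-1.0, 0.012, 0.005]]
force: [1.7, -0.1, -0.1]
opening: 0.403
```

```bash
python3 - <<'E'
from h import *
c=snap('wrist','w11.png')
s=read_state();print(s['opening']*87,s['position'],s['force'])
B=np.array([.582,-.0127,0]);a=np.radians(-72.2);R=np.array([[np.cos(a),-np.sin(a),0],[np.sin(a),np.cos(a),0],[0,0,1]])
for q in(0,8):
  for X in [(-76-q,22,72),(-64-q,22,72),(-88-q,42,52),(80-q,42,52),(-90,48,58),(90,48,58)]: print(q,X,((proj(c,B+R@np.array(X)/1e3)-[260,130])*2).round())
im=cv2.imread('pics/w11.png')[130:270,260:640];cv2.imwrite('pics/w11c.png',cv2.resize(im,None,fx=2,fy=2,interpolation=2))
E
```

```text
34.85208639262486 [0.56550377 0.05284736 0.15674043] [-0.6374556   0.68678522 -1.25105224]
0 (-76, 22, 72) [96. 94.]
0 (-64, 22, 72) [120.  94.]
0 (-88, 42, 52) [73. 48.]
0 (80, 42, 52) [397.  48.]
0 (-90, 48, 58) [68. 38.]
0 (90, 48, 58) [424.  38.]
8 (-84, 22, 72) [80. 94.]
8 (-72, 22, 72) [104.  94.]
8 (-96, 42, 52) [58. 48.]
8 (72, 42, 52) [382.  48.]
8 (-90, 48, 58) [68. 38.]
8 (90, 48, 58) [424.  38.]
```

View pics/w11c.png

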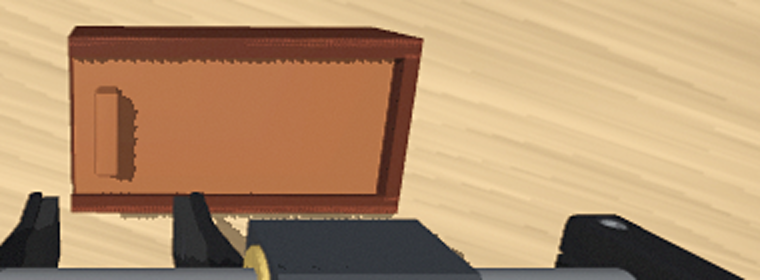

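The lid's rear edge, front edge and bar all sit at the positions predicted for opening 0 (bar at crop x 95–119, against 96–120 predicted). The gripper is clear, so I'll hand in.

```bash
python3 - <<'E'
from h import *
hand_in();print(read_state()['time_s'])
E
```

```text
the job is handed in; nothing more can be done
the job is handed in; nothing more can be done
```

The steel clip is inside the long brown box and the lid is slid fully shut. I handed the job in at about 16 s of the 51 s allowed; no verdict was reported.

- **First grasp failed:** The fingers shut just above the clip without touching it. The pad tips really end about 24 mm short of the stated TCP. I measured that with the wrist camera, went lower, and gripped the clip at a 19.7 mm opening.
- **Clip:** After release it stood upright on the box floor. I saw it again through the gap as the lid was closing.
- **Lid:** I pinched the thumb bar and slid it until it held at about 26 N with no further movement. That is twice the ridge force, so I took it as the end stop.
- **Last checks:** The final wrist picture matched the opening-0 prediction within about 1 pixel. The gripper was open and clear of everything.
- **Small disagreements:** Stereo heights came out 2–4 mm lower than the text, about what the 2 mm calibration explains, and two box corners I picked by eye were about 2.7 pixels off the fit.

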